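# Hang the over-rail hook that fits the laundry rail

## Robot

A 7-joint arm with a two-finger parallel gripper is mounted at the origin on the work surface. World frame = base frame: x ahead of the robot, y to its left, z up, the work surface at z = 0. Lengths are in m, angles in rad, forces in N, time in s.
With the tool pointing down it reaches from about 0.4 to 0.925 m from the base axis. Payload 5.6 kg.
Tool frame: the origin (TCP) lies at the very end of the fingers, on their centre line; the grasp point (between the pads) lies 19 mm behind it; y points along the fingers, x is the direction in which the jaws open and shut, and the axes are right-handed (so a half turn about y gives the same grasp; the last joint's range is limited). The gripper opens to 85 mm and grips with 20 to 120 N. Pads are 22 mm wide; open, the fingers measure 114 mm over their backs; the gripper's body (76 mm by 85 mm) begins 54 mm behind the grasp point. The pads swing forward as they close: fully open they stand 13 mm farther back than shut.
Start: joints at [-0.043, 0.468, -0.012, 1.603, 0.006, 1.071, -0.056], TCP at [0.65, -0, 0.231] pointing down, gripper open.
Joint ranges: [-2.53, 2.53], [-0.31, 2.02], [-1.57, 1.55], [0.28, 2.44], [-1.29, 4.43], [0.15, 1.84], [-2.92, 2.92]. Speed limits (rad/s): [2.57, 2.57, 3.14, 3.14, 3.14, 3.14, 3.14].

## Interface

Orientations are given as a 3x3 rotation matrix whose columns are the frame's x, y, z axes.
In Python, from plant import env gives the robot as it stands. The module is installed in compiled form; this text tells all that it offers.
- The arm moves only by the shell command python3 -m jog 'ROWS' [OPENING] [FORCE]. ROWS is JSON, a list of rows, each an object of numbers: "dx", "dy", "dz": the shift along the tool's x, y, z in m; "rx", "ry", "rz": the turn, a rotation vector about the tool's x, y, z in degrees. A call has 1 to 10 rows; each row shifts and turns the commanded pose from where the row before left it, along the tool's axes as they then stand; what a row does not reach is not made up. A row lasts 1/8 s, in which the tool goes at most 62.5 mm and 10.7 degrees, less where a joint would pass 70% of its speed; a pose out of reach is approached as far as the arm can. A call with a gripper value outside its range is refused whole. OPENING is the finger opening in m, from 0 to 0.0854, set as the call begins (- or left out, the last holds). The fingers move at their own pace and stop on an object; FORCE is the grip in N (left out, the last holds). Time passes only in rows, so rows that do not move let the fingers close. It gives the time, the measured TCP pose, the force and the opening at its end, in the units of the state.
- env.observe(): the state, without advancing time (a new reading comes with each control period).
- env.read_camera(name): name is "scene" or "side" or "wrist"; returns a dict with "frame" (384x512x3 uint8, red, green, blue), "range_z" (384x512 float32, m along the optical axis (not along the pixel's ray), 0 where there is no reading), "fovy" (degrees; the focal length in pixels is half the picture's height over the tangent of half this angle, whatever the lens; pixels are square), "cx", "cy" (the principal point, pixels), "k1" (the pictures are not rectified: a ray, as slopes to the right and down, at radius r is drawn at 1 + k1 r^2 times it, then the intrinsics apply), "cam_to_world" (4x4, takes a point from camera to world coordinates). Camera axes: x right, y up, looking along -z (the intrinsics and any distortion apply to the point x, -y, -z); pixel columns grow to the right and rows downward; lengths in m; the calibration is good to about 2 mm. A picture is of the moment at which its call begins.
- env.finish_job(): hands the job in, once; it reports no verdict.
The state is a dict: "time": time; "q": joint angles; "joint_vel": joint speeds; "joint_torque": joint torques, N m; "tool_pos": TCP position; "ee_rot": TCP orientation; "ft_force": force on the tool from outside, world axes, zero at the start; "moment": the same for the moment, N m; "finger_gap": finger opening in m.
Only numpy, scipy, OpenCV 4.12 (cv2) and the standard library are available. Lean on these libraries where they do the work, as an engineer would, in place of code of your own. Each camera call takes 0.05 s, during which the arm holds its last target.

## Task

Three over-rail hooks of different opening stand on the laundry counter. Take the one whose opening fits the thickness of the rail (not the one too tight to go on, nor the one far too loose) and hang it over the rail, anywhere along it, pushed right down onto the bar with its J hook on the robot's side. Leave the other two hooks and everything else on the counter where they are.

Things in the scene. Friction and masses are not known exactly. Their poses are not given: they have to be found in the camera images.
- rail_stand: Fixed steel rail on two posts: horizontal bar along its own y, 320 mm long, 22 mm thick (x), 30 mm deep (z), upper edges rounded (6 mm), top 130 mm above the counter. Posts 16 mm square, 290 mm apart under the bar, on feet 110 x 30 x 8 mm. Origin on the counter below the middle of the bar; its -x side is the robot's side, z up.
- rail_top (a point): Middle of the top face of the rail's bar; same axes as the rail stand.
- hook_narrow: Loose dark steel over-rail hook: inverted U of 4 mm strip, 14 mm clear between its legs (too tight for the rail), 22 mm over their outer faces, 40 mm wide (y), 70 mm tall, about 0.1 kg. At the foot of its -x leg a J strip. Starts standing on its feet, J roughly towards the robot. Origin midway between the legs at foot level; x across the opening, z up to the closed top.
- hook_medium: Loose dark steel over-rail hook: inverted U of 4 mm strip, 28 mm clear between its legs (fits the rail, 3 mm play each side), 36 mm over their outer faces, 40 mm wide (y), 70 mm tall, about 0.1 kg. At the foot of its -x leg a J strip. Starts standing on its feet, J roughly towards the robot. Origin midway between the legs at foot level; x across the opening, z up to the closed top.
- hook_wide: Loose dark steel over-rail hook: inverted U of 4 mm strip, 46 mm clear between its legs (far too loose for the rail), 54 mm over their outer faces, 40 mm wide (y), 70 mm tall, about 0.1 kg. At the foot of its -x leg a J strip. Starts standing on its feet, J roughly towards the robot. Origin midway between the legs at foot level; x across the opening, z up to the closed top.
- hook_medium_saddle (a point): Centre of the underside of the closed top of the 28 mm hook, 66 mm above its feet: it rests on the top of the rail when the hook hangs. Best gripped from above across the outer faces of the legs, near the top, fingers closing along the hook's x: gripped by its 40 mm width, the fingers would meet the bar.
- hook_medium_tip (a point): Upturned tip of the J of the 28 mm hook (all three have the same J: a 16 mm wide strip running 28 mm out from the leg at foot level, then turned up). The tip is 44 mm to -x of the middle of its opening, 22 mm above its feet.
- detergent: Blue plastic detergent bottle, 72 mm diameter, 190 mm tall, a bystander. Origin at the centre of its underside.
- scoop_cup: White plastic measuring cup, 72 mm across, 70 mm tall, a bystander. Origin at the centre of its underside.
- soap_carton: Cardboard carton, 60 x 110 x 130 mm, a bystander. Origin at the centre of its underside.
Not all that is in view belongs to the job. What is shaped like the hook_medium but blue or green is not meant.

How it is judged:
By the outcome, as a careful person would: the job done as asked, in the order asked, and still so for the second after the job is handed in, with the robot touching nothing.
It also fails if it takes over 38 s, if anything falls off the work surface, if the arm or the gripper's body presses on something with over 40 N, if the wrist force passes 120 N, or if a joint passes its speed limit or range.

## Working session

There is one attempt and no reset: what is moved stays moved. The work goes in short steps, Python scripts to look and compute and a shell command to move; the robot and the scene stay as the last step left them, time stands still between calls to the robot, and variables do not carry over. Pictures are saved under pics/ and viewed, and the job is handed in when it is done.

```bash
mkdir -p pics; cat > h.py <<'E'
import numpy as np, cv2, pickle
from plant import env
def grab(names,tag):
    out={}
    for n in names:
        c=env.read_camera(n); out[n]=c
        cv2.imwrite(f'pics/{tag}_{n}.png',cv2.cvtColor(c['frame'],cv2.COLOR_RGB2BGR))
        pickle.dump(c,open(f'{tag}_{n}.pkl','wb'))
    return out
def load(tag,n): return pickle.load(open(f'{tag}_{n}.pkl','rb'))
def K(c):
    f=192/np.tan(np.radians(c['fovy'])/2); return np.array([[f,0,c['cx']],[0,f,c['cy']],[0,0,1.]])
def slopes(c,px):
    px=np.atleast_2d(np.array(px,float)).reshape(-1,1,2)
    return cv2.undistortPoints(px,K(c),np.array([c['k1'],0,0,0.])).reshape(-1,2)
def ray(c,px):
    s=slopes(c,px); d=np.c_[s[:,0],-s[:,1],-np.ones(len(s))]
    T=c['cam_to_world']; return T[:3,3],d@T[:3,:3].T
def onplane(c,px,z):
    o,d=ray(c,px); return o+d*((z-o[2])/d[:,2])[:,None]
def cloud(c):
    v,u=np.mgrid[0:384,0:512]; o,d=ray(c,np.c_[u.ravel(),v.ravel()])
    return (o+d*c['range_z'].reshape(-1,1)).reshape(384,512,3)
def tri(c1,p1,c2,p2):
    o1,d1=ray(c1,p1);o2,d2=ray(c2,p2);d1=d1[0];d2=d2[0]
    t=np.linalg.lstsq(np.c_[d1,-d2],o2-o1,rcond=None)[0]
    a=o1+d1*t[0];b=o2+d2*t[1];return (a+b)/2,np.linalg.norm(a-b)
E
python3 - <<'E'
from h import *
o=grab(['scene','side','wrist'],'a')
for n,c in o.items(): print(n,c['fovy'],c['cx'],c['cy'],c['k1'],c['cam_to_world'].round(3).tolist(),(c['range_z']>0).mean())
s=env.observe();print(s['ee_rot'].round(3).tolist(),s['tool_pos'],s['time'],s['ft_force'])
E
```

```text
scene 54.40564944287276 252.80907844506376 193.74297718440852 -0.11642261418703675 [[0.338, -0.729, 0.596, 1.194], [0.941, 0.266, -0.208, -0.226], [-0.007, 0.631, 0.776, 0.942], [0.0, 0.0, 0.0, 1.0]] 0.9964141845703125
side 57.18496911407582 261.59309206074903 192.5665815389672 -0.05256372635856978 [[-0.832, 0.304, -0.464, 0.088], [-0.554, -0.487, 0.675, 0.712], [-0.021, 0.819, 0.573, 0.673], [0.0, 0.0, 0.0, 1.0]] 0.9960479736328125
wrist 65.72173304832988 255.86062125702617 191.22252543427007 0.02292803851518887 [[1.0, -0.001, 0.002, 0.649], [0.0, 0.961, 0.278, 0.07], [-0.002, -0.278, 0.961, 0.373], [0.0, 0.0, 0.0, 1.0]] 0.9959208170572916
[[1.0, -0.001, 0.0], [-0.0, -0.0, 1.0], [-0.001, -1.0, -0.0]] [ 6.49583348e-01 -5.84015579e-05  2.30541180e-01] 0.15 [ 0.82414328 -0.1207295   0.25749982]
```

View pics/a_scene.png

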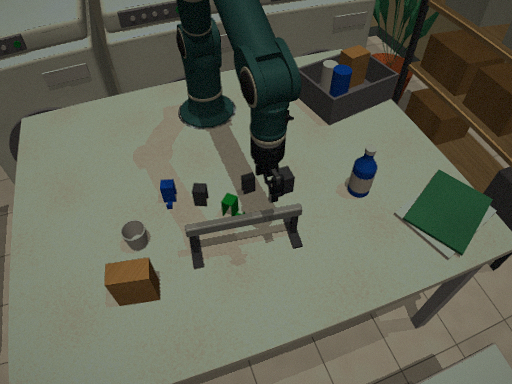

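View pics/a_side.png

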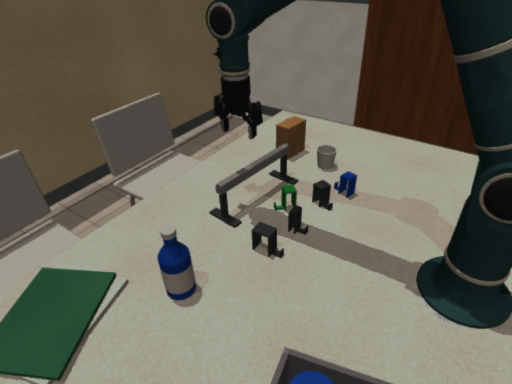

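View pics/a_wrist.png

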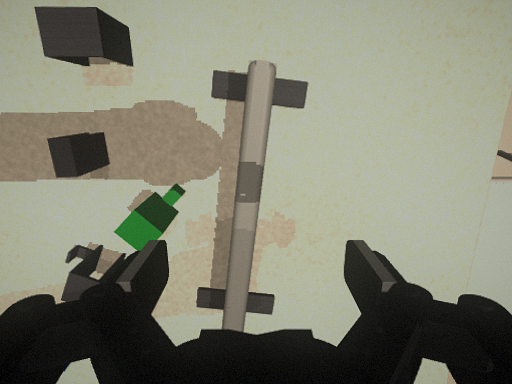

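```bash
python3 - <<'E'
from h import *
for n,(x0,y0,x1,y1) in {'side':(200,130,370,265),'scene':(150,150,310,270)}.items():
    f=cv2.imread(f'pics/a_{n}.png')[y0:y1,x0:x1]; f=np.clip(f.astype(float)*1.6,0,255).astype(np.uint8)
    cv2.imwrite(f'pics/a_{n}_crop.png',cv2.resize(f,None,fx=4.4,fy=4.4,interpolation=cv2.INTER_CUBIC))
for n in ['side','scene','wrist']:
    c=load('a',n); P=cloud(c); f=c['frame'].astype(int)
    m=(f.max(2)<85)&(P[...,2]>.02)&(P[...,2]<.09)&(P[...,0]>.4)&(P[...,0]<.9)&(abs(P[...,1])<.4)
    k,l,st,ce=cv2.connectedComponentsWithStats(m.astype(np.uint8))
    for i in range(1,k):
        if st[i,4]<40: continue
        q=P[l==i]; zt=np.percentile(q[:,2],97); t=q[q[:,2]>zt-.006]
        r=cv2.minAreaRect((t[:,:2]*1000).astype(np.float32))
        print(n,ce[i].round(),st[i,4],'ztop',zt.round(4),'n',len(t),r)
E
```

```text
side [290. 142.] 304 ztop 0.0882 n 46 ((675.1953125, -347.5710144042969), (96.56852722167969, 45.998165130615234), 48.675724029541016)
side [325. 159.] 161 ztop 0.0628 n 29 ((523.78759765625, -328.77874755859375), (61.00762939453125, 18.717544555664062), 18.198637008666992)
side [283. 165.] 119 ztop 0.0862 n 12 ((616.3865966796875, -195.01040649414062), (17.94151496887207, 10.78929615020752), 44.295291900634766)
side [343. 182.] 73 ztop 0.0682 n 7 ((410.20068359375, -212.84371948242188), (5.601632118225098, 13.193336486816406), 63.21703338623047)
side [321. 190.] 286 ztop 0.0714 n 95 ((445.76068115234375, -135.486083984375), (39.19426345825195, 37.062862396240234), 67.59508514404297)
side [293. 209.] 346 ztop 0.0714 n 108 ((480.92889404296875, -14.852249145507812), (38.65156555175781, 139.48239135742188), 39.53561782836914)
side [223. 204.] 141 ztop 0.0877 n 18 ((649.4675903320312, 94.20294189453125), (20.646324157714844, 10.359707832336426), 40.945823669433594)
side [265. 234.] 426 ztop 0.0717 n 238 ((479.6111145019531, 135.28427124023438), (42.45436477661133, 54.613128662109375), 8
[... 1547 characters left out ...]
672)
scene [145. 290.] 453 ztop 0.0875 n 64 ((717.6433715820312, -350.87347412109375), (42.02938461303711, 88.5774917602539), 28.019968032836914)
wrist [80. 34.] 4127 ztop 0.0718 n 3098 ((479.8306884765625, 132.7839813232422), (55.575035095214844, 40.342529296875), 1.1809546947479248)
wrist [ 74. 154.] 1859 ztop 0.0715 n 970 ((451.8383483886719, 18.165569305419922), (23.712474822998047, 39.743350982666016), 1.6389020681381226)
wrist [155. 214.] 698 ztop 0.0689 n 115 ((531.3412475585938, -51.83100891113281), (1.903562068939209, 38.4229736328125), 45.42417526245117)
wrist [ 84. 278.] 1070 ztop 0.0714 n 674 ((444.3631286621094, -137.758056640625), (41.875, 34.93056869506836), 65.61963653564453)
```

View pics/a_side_crop.png

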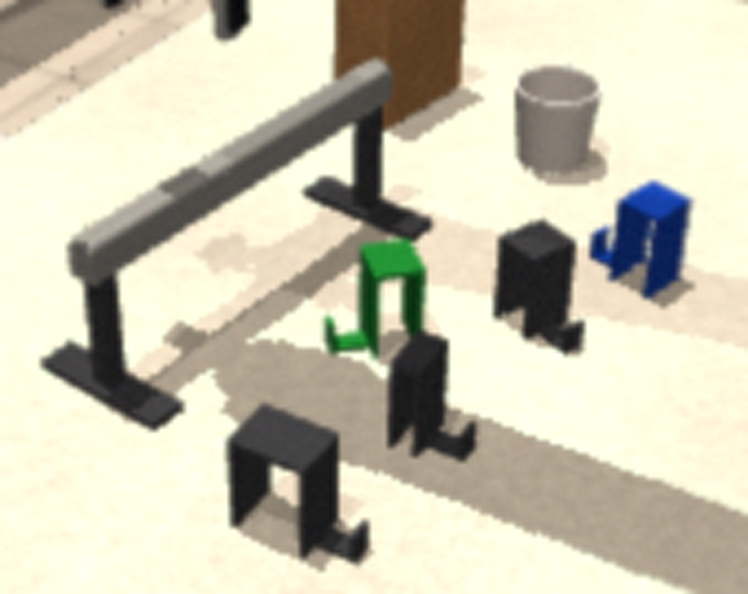

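View pics/a_scene_crop.png

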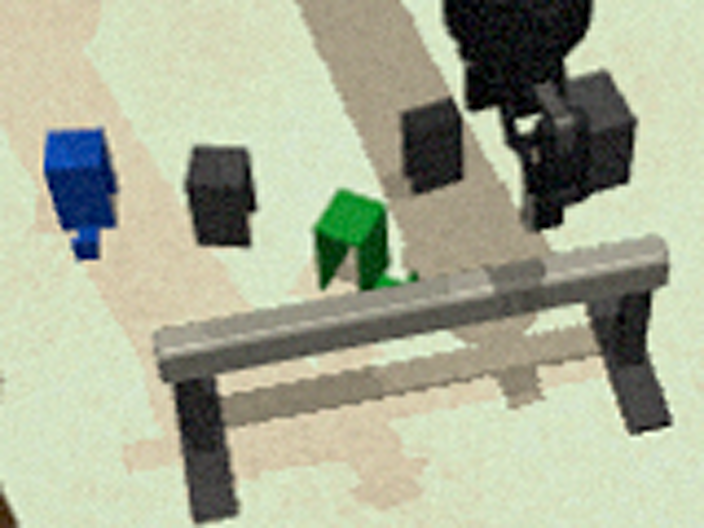

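```bash
python3 - <<'E'
from h import *
f=cv2.imread('pics/a_wrist.png')[220:330,40:190]; f=np.clip(f.astype(float)*1.8,0,255).astype(np.uint8)
cv2.imwrite('pics/a_wrist_crop.png',cv2.resize(f,None,fx=5,fy=5,interpolation=cv2.INTER_CUBIC))
ctr=np.array([.4445,-.138])
for n in ['side','scene','wrist']:
    c=load('a',n); P=cloud(c); f=c['frame'].astype(int)
    m=(f.max(2)<85)&(np.hypot(P[...,0]-ctr[0],P[...,1]-ctr[1])<.07)&(P[...,2]>.004)&(P[...,2]<.03)
    d=(P[m][:,:2]-ctr); r=np.hypot(*d.T); q=d[r>.03]
    print(n,len(q),'far pts mean',q.mean(0) if len(q) else None, np.degrees(np.arctan2(q[:,1].mean(),q[:,0].mean())) if len(q) else None, r.max())
    # rail
    m=(P[...,2]>.122)&(P[...,2]<.137)&(P[...,0]>.55)&(P[...,0]<.78)&(abs(P[...,1])<.26)
    k,l,st,_=cv2.connectedComponentsWithStats(m.astype(np.uint8))
    for i in range(1,k):
        if st[i,4]<100: continue
        t=P[l==i]; print(n,'rail',st[i],np.median(t[:,2]),np.percentile(t[:,2],90),cv2.minAreaRect((t[:,:2]*1000).astype(np.float32)))
E
```

```text
side 27 far pts mean [-0.03849715  0.02030937] 152.1858827118121 0.047402072628067664
side rail [215 143  73  45 479] 0.12900791281758872 0.13089270968418099 ((634.9677734375, -54.140350341796875), (323.93853759765625, 25.285423278808594), 82.98591613769531)
scene 0 far pts mean None None 0.02786477387252026
scene rail [185 203 117  30 914] 0.13030367975207785 0.1325445863085854 ((635.7518310546875, -56.6466064453125), (317.50079345703125, 25.088071823120117), 83.49079132080078)
wrist 175 far pts mean [-0.03619612  0.01672527] 155.1995933620683 0.04578887737523228
wrist rail [ 222   60   55  272 6770] 0.13002739040219347 0.13104967010255433 ((639.482666015625, -21.261306762695312), (249.12081909179688, 22.045242309570312), 83.3765640258789)
```

View pics/a_wrist_crop.png

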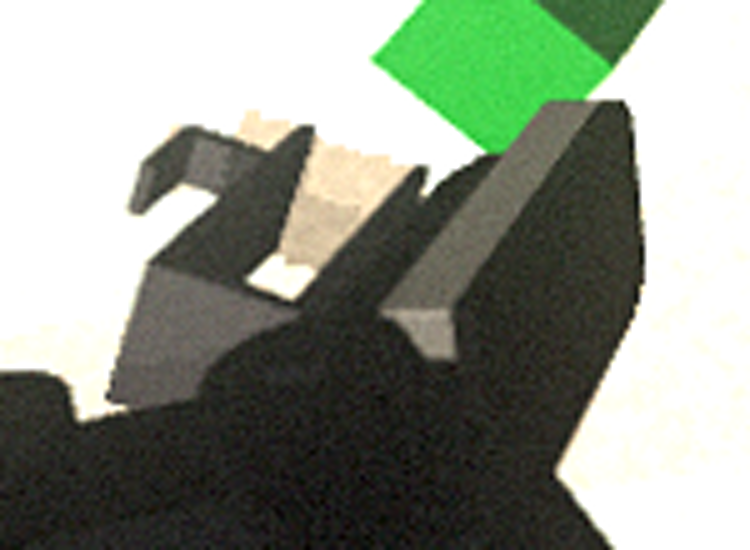

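Dark candidates, with scene and side pixels:
- **Wide:** (287,177) and (265,234), top 55×40 mm.
- **Narrow:** (248,181) and (293,209), top 24×40 mm.
- **Medium:** (199,192) and (321,190), top about 36×40 mm. This is the one meant.

The blue (168,193) and green (231,206) hooks are decoys. The crops confirm the dark medium hook, with its J pointing at about 155° in the world frame, so the hook yaw is about −24.5°. The rail yaw is about −6.6°. I'm moving above the medium hook to look again.

```bash
python3 -m jog '[{"dx":-0.035,"dz":-0.02},{"dx":-0.035,"dz":-0.025},{"dx":-0.035,"dz":-0.025},{"dx":-0.035,"dz":-0.025},{"dx":-0.035,"dz":-0.025},{"dx":-0.03,"dz":-0.018},{"ry":8.2},{"ry":8.2},{"ry":8.1},{}]' 0.0854 40
python3 - <<'E'
from h import *
c=grab(['wrist'],'b')['wrist']
s=env.observe();print(s['time'],s['tool_pos'].round(4),s['ee_rot'].round(3).tolist())
P=cloud(c); f=c['frame'].astype(int)
m=(P[...,2]>.06)&(P[...,2]<.08)&(f.max(2)<95)
k,l,st,ce=cv2.connectedComponentsWithStats(m.astype(np.uint8))
for i in range(1,k):
    if st[i,4]<200: continue
    t=P[l==i]; print(ce[i].round(),st[i],np.median(t[:,2]),cv2.minAreaRect((t[:,:2]*1000).astype(np.float32)))
E
```

```text
0.2 [ 6.497e-01 -1.000e-04  2.307e-01] [[1.0, -0.001, 0.0], [-0.0, -0.0, 1.0], [-0.001, -1.0, -0.0]]
[72. 31.] [  35    7   74   51 3246] 0.07035362344035823 ((479.760986328125, 132.85565185546875), (55.66617202758789, 40.35394287109375), 1.1496891975402832)
[ 65. 157.] [  47  137   37   41 1098] 0.0701732764349865 ((451.7686462402344, 17.99078369140625), (24.441396713256836, 40.168296813964844), 1.5854997634887695)
[ 78. 285.] [ 61 267  44  35 714] 0.07036273366985957 ((444.48101806640625, -137.8256072998047), (41.3419303894043, 36.04433822631836), 66.3232650756836)invalid input at $[0]: expected keys dx, dy, dz, rx, ry, rz
```

View pics/b_wrist.png

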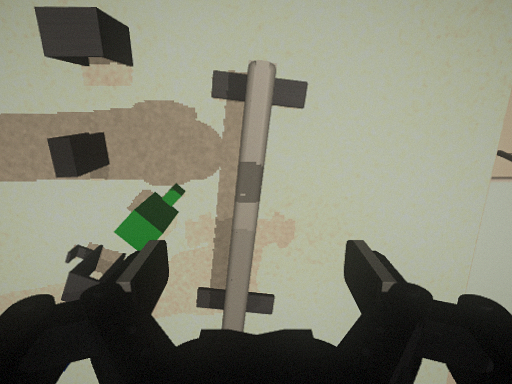

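The call was refused because every row needs all six keys, so the view is unchanged and the medium hook is still at about (78,285).

```bash
python3 -m jog '[{"dx":-0.035,"dy":0,"dz":-0.02,"rx":0,"ry":0,"rz":0},{"dx":-0.035,"dy":0,"dz":-0.025,"rx":0,"ry":0,"rz":0},{"dx":-0.035,"dy":0,"dz":-0.025,"rx":0,"ry":0,"rz":0},{"dx":-0.035,"dy":0,"dz":-0.025,"rx":0,"ry":0,"rz":0},{"dx":-0.035,"dy":0,"dz":-0.025,"rx":0,"ry":0,"rz":0},{"dx":-0.03,"dy":0,"dz":-0.018,"rx":0,"ry":0,"rz":0},{"dx":0,"dy":0,"dz":0,"rx":0,"ry":8.2,"rz":0},{"dx":0,"dy":0,"dz":0,"rx":0,"ry":8.2,"rz":0},{"dx":0,"dy":0,"dz":0,"rx":0,"ry":8.1,"rz":0},{"dx":0,"dy":0,"dz":0,"rx":0,"ry":0,"rz":0}]' 0.0854 40
cat > look.py <<'E'
from h import *
import sys
tag=sys.argv[1]
c=grab(['wrist'],tag)['wrist']
s=env.observe();print(s['time'],s['tool_pos'].round(4),s['ee_rot'].round(3).tolist())
P=cloud(c); f=c['frame'].astype(int)
m=(P[...,2]>.06)&(P[...,2]<.08)&(f.max(2)<95)
k,l,st,ce=cv2.connectedComponentsWithStats(m.astype(np.uint8))
for i in range(1,k):
    if st[i,4]<200: continue
    t=P[l==i]; print(ce[i].round(),st[i],np.median(t[:,2]),cv2.minAreaRect((t[:,:2]*1000).astype(np.float32)))
E
python3 look.py c
```

```text
time: 1.45
tool_pos: [0.4449, -0.138, 0.2313]
ee_rot: [[0.911, -0.0, 0.413], [-0.413, -0.0, 0.911], [-0.0, -1.0, -0.0]]
ft_force: [0.2, -0.0, 0.0]
finger_gap: 0.0857
1.5 [ 0.4449 -0.1379  0.2313] [[0.911, -0.0, 0.412], [-0.412, -0.0, 0.911], [-0.0, -1.0, -0.0]]
[193.  21.] [ 171    0   44   49 1151] 0.07040185479772565 ((451.6767578125, 17.195072174072266), (22.12923812866211, 40.10481262207031), 1.6416800022125244)
[430. 159.] [422 149  19  23 228] 0.06952710283919442 ((615.2306518554688, -195.9361572265625), (22.369632720947266, 11.52669620513916), 41.01789474487305)
[255. 175.] [ 238  155   35   39 1261] 0.07042619532275685 ((443.7667541503906, -138.11874389648438), (39.51824188232422, 35.66695022583008), 66.2205581665039)
[510. 266.] [506 234   6  81 264] 0.06228552479564445 ((663.2589721679688, -373.0195617675781), (107.83182525634766, 5.794273853302002), 78.30838012695312)
```

View pics/c_wrist.png

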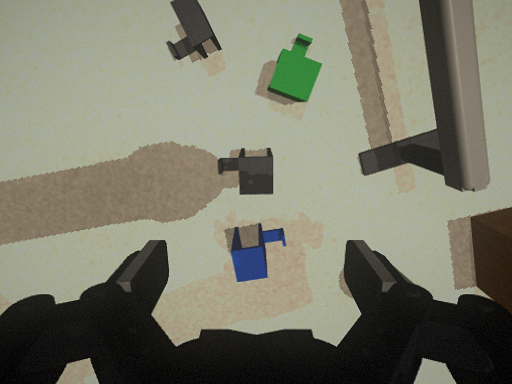

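The wrist view shows the dark medium hook at (255,175), J pointing left towards the robot, centred at (0.4438, −0.1381) with its top at 0.070 m. The blue decoy is at (250,262), clear of the fingers. I'm descending and gripping.

```bash
python3 -m jog '[{"dx":-0.001,"dy":0.04,"dz":0,"rx":0,"ry":0,"rz":0},{"dx":0,"dy":0.04,"dz":0,"rx":0,"ry":-0.5,"rz":0},{"dx":0,"dy":0.04,"dz":0,"rx":0,"ry":0,"rz":0},{"dx":0,"dy":0.04,"dz":0,"rx":0,"ry":0,"rz":0},{"dx":0,"dy":0.03,"dz":0,"rx":0,"ry":0,"rz":0},{"dx":0,"dy":0,"dz":0,"rx":0,"ry":0,"rz":0}]'
python3 -m jog '[{"dx":0,"dy":0,"dz":0,"rx":0,"ry":0,"rz":0},{"dx":0,"dy":0,"dz":0,"rx":0,"ry":0,"rz":0},{"dx":0,"dy":0,"dz":0,"rx":0,"ry":0,"rz":0},{"dx":0,"dy":0,"dz":0,"rx":0,"ry":0,"rz":0},{"dx":0,"dy":0,"dz":0,"rx":0,"ry":0,"rz":0},{"dx":0,"dy":0,"dz":0,"rx":0,"ry":0,"rz":0},{"dx":0,"dy":0,"dz":0,"rx":0,"ry":0,"rz":0},{"dx":0,"dy":0,"dz":0,"rx":0,"ry":0,"rz":0}]' 0.025 50
python3 look.py d; python3 -c "
from h import *
grab(['side'],'d')"
```

```text
time: 2.25
tool_pos: [0.4424, -0.1372, 0.0395]
ee_rot: [[0.914, -0.005, 0.405], [-0.405, 0.001, 0.914], [-0.005, -1.0, -0.001]]
ft_force: [0.4, 0.2, 0.6]
finger_gap: 0.0855
time: 3.25
tool_pos: [0.4451, -0.1378, 0.0426]
ee_rot: [[0.914, 0.002, 0.406], [-0.406, -0.001, 0.914], [0.003, -1.0, 0.0]]
ft_force: [-0.3, 1.3, 5.2]
finger_gap: 0.0355
3.3 [ 0.4451 -0.1379  0.0426] [[0.914, 0.002, 0.406], [-0.406, -0.001, 0.914], [0.002, -1.0, 0.0]]
[339.  77.] [290  54 102  43 503] 0.06534136386211313 ((506.3531494140625, -77.55081939697266), (2.0448718070983887, 39.616050720214844), 43.44906234741211)
[256. 268.] [ 181  222  150   91 8285] 0.07038168202460965 ((444.2965393066406, -138.709716796875), (41.120662689208984, 62.87795639038086), 66.49726104736328)
```

View pics/d_wrist.png

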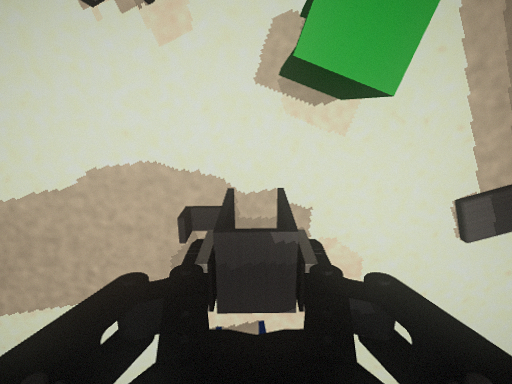

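The dark hook is held across its legs, top at (256,268), opening 35.5 mm, consistent with the 36 mm hook. I'm lifting it.

```bash
python3 -m jog '[{"dx":0,"dy":-0.02,"dz":0,"rx":0,"ry":0,"rz":0},{"dx":0,"dy":-0.04,"dz":0,"rx":0,"ry":0,"rz":0},{"dx":0,"dy":-0.04,"dz":0,"rx":0,"ry":0,"rz":0},{"dx":0,"dy":-0.04,"dz":0,"rx":0,"ry":0,"rz":0},{"dx":0,"dy":-0.035,"dz":0,"rx":0,"ry":0,"rz":0},{"dx":0,"dy":0,"dz":0,"rx":0,"ry":-8,"rz":0},{"dx":0,"dy":0,"dz":0,"rx":0,"ry":-9,"rz":0},{"dx":0,"dy":0,"dz":0,"rx":0,"ry":0,"rz":0},{"dx":0,"dy":0,"dz":0,"rx":0,"ry":0,"rz":0}]'
python3 - <<'E'
from h import *
o=grab(['side','scene','wrist'],'e')
s=env.observe();R=s['ee_rot'];p=s['tool_pos'];print(s['time'],p.round(4),R.round(3).tolist(),s['ft_force'],s['finger_gap'])
for n in ['scene','side','wrist']:
    P=cloud(o[n]); f=o[n]['frame'].astype(int)
    m=(P[...,2]>.125)&(P[...,2]<.135)&(P[...,0]>.57)&(P[...,0]<.7)&(P[...,1]>-.25)&(P[...,1]<.14)
    k,l,st,ce=cv2.connectedComponentsWithStats(m.astype(np.uint8))
    i=1+np.argmax(st[1:,4]); t=P[l==i]; print(n,st[i],np.percentile(t[:,2],[50,90]),cv2.minAreaRect((t[:,:2]*1000).astype(np.float32)))
    q=(P.reshape(-1,3)-p)@R; q=q[(abs(q[:,0])<.06)&(abs(q[:,2])<.03)&(q[:,1]>.02)&(q[:,1]<.07)]
    if len(q): print(' hook feet region tool coords min/max',np.percentile(q,2,axis=0).round(4),np.percentile(q,98,axis=0).round(4))
E
```

```text
time: 4.47
tool_pos: [0.4439, -0.1376, 0.2164]
ee_rot: [[0.992, 0.0, 0.125], [-0.125, -0.0, 0.992], [0.0, -1.0, -0.0]]
ft_force: [0.6, -0.0, -1.7]
finger_gap: 0.0356
4.625 [ 0.444  -0.1376  0.2162] [[0.992, -0.0, 0.123], [-0.123, -0.0, 0.992], [-0.0, -1.0, -0.0]] [-0.10833356  0.41012211 -0.40922571] 0.03533349300052013
scene [185 203 117  29 829] [0.13042488 0.13265358] ((637.0000610351562, -56.981231689453125), (317.49749755859375, 24.500885009765625), 83.28714752197266)
 hook feet region tool coords min/max [ 0.013   0.0203 -0.019 ] [0.019  0.0405 0.0167]
side [216 143  72  45 411] [0.12929315 0.13088617] ((635.2371215820312, -53.32484436035156), (321.7468566894531, 24.393707275390625), 83.25273132324219)
 hook feet region tool coords min/max [-0.046   0.0206 -0.0177] [0.0169 0.0421 0.022 ]
wrist [ 455    0   57  260 6182] [0.12978493 0.13093633] ((627.2645263671875, -119.85655212402344), (193.8859405517578, 22.68280029296875), 83.52352905273438)
 hook feet region tool coords min/max [-0.0462  0.0202 -0.0085] [0.0155 0.0415 0.0191]
```

View pics/e_side.png

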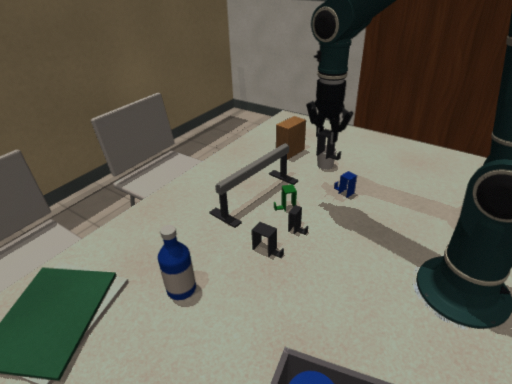

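View pics/e_wrist.png

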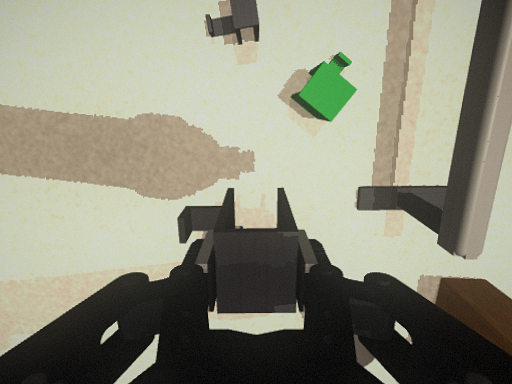

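The hook is held level, at (327,140) in the side view, with its feet 42 mm below the TCP. The other hooks haven't moved. I'm carrying it over the rail at about y = −0.07.

```bash
python3 -m jog '[{"dx":0.03,"dy":0,"dz":0.015,"rx":0,"ry":0,"rz":0},{"dx":0.036,"dy":0,"dz":0.018,"rx":0,"ry":0,"rz":0},{"dx":0.036,"dy":0,"dz":0.018,"rx":0,"ry":-0.4,"rz":0},{"dx":0.036,"dy":0,"dz":0.018,"rx":0,"ry":0,"rz":0},{"dx":0.03,"dy":0,"dz":0.015,"rx":0,"ry":0,"rz":0},{"dx":0.0115,"dy":0,"dz":0.0065,"rx":0,"ry":0,"rz":0},{"dx":0,"dy":0.012,"dz":0,"rx":0,"ry":0,"rz":0},{"dx":0,"dy":0.012,"dz":0,"rx":0,"ry":0,"rz":0},{"dx":0,"dy":0,"dz":0,"rx":0,"ry":0,"rz":0},{"dx":0,"dy":0,"dz":0,"rx":0,"ry":0,"rz":0}]'
cat > chk.py <<'E'
from h import *
import sys
tag=sys.argv[1]
o=grab(['side','scene','wrist'],tag)
s=env.observe();R=s['ee_rot'];p=s['tool_pos'];print(s['time'],p.round(4),R.round(3).tolist(),s['ft_force'].round(1),s['finger_gap'])
for n in ['scene','side','wrist']:
    P=cloud(o[n])
    m=(P[...,2]>.125)&(P[...,2]<.134)&(P[...,0]>.57)&(P[...,0]<.7)&(P[...,1]>-.25)&(P[...,1]<.14)
    k,l,st,ce=cv2.connectedComponentsWithStats(m.astype(np.uint8))
    for i in range(1,k):
        if st[i,4]<60: continue
        t=P[l==i]; r=cv2.minAreaRect((t[:,:2]*1000).astype(np.float32))
        (cx,cy),(w,h),a=r; a=np.radians(a if w>h else a+90); u=np.array([np.cos(a),np.sin(a)])
        nx=np.array([u[1],-u[0]]); nx*=np.sign(nx[0]); d=(np.array([cx,cy])-p[:2]*1000)
        print(n,st[i],'ztop',np.percentile(t[:,2],[50]),'c',np.round([cx,cy,w,h],1),'rail yaw',np.degrees(np.arctan2(nx[1],nx[0])).round(2),'rail offset from TCP along rail x (mm)',(d@nx).round(2))
    q=(P.reshape(-1,3)-p)@R; q=q[(abs(q[:,0])<.06)&(abs(q[:,2])<.03)&(q[:,1]>.02)&(q[:,1]<.047)]
    if len(q): print(' hook tool coords',np.percentile(q,[2,98],axis=0).round(4).tolist())
print('tool yaw',np.degrees(np.arctan2(R[1,0],R[0,0])))
f=cv2.imread(f'pics/{tag}_wrist.png'); cv2.imwrite(f'pics/{tag}_w2.png',np.clip(f.astype(float)*1.7,0,255))
f=cv2.imread(f'pics/{tag}_side.png')[110:250,190:340]; cv2.imwrite(f'pics/{tag}_s2.png',cv2.resize(np.clip(f.astype(float)*1.7,0,255).astype(np.uint8),None,fx=4,fy=4,interpolation=cv2.INTER_CUBIC))
E
python3 chk.py f
```

```text
time: 5.88
tool_pos: [0.6327, -0.0696, 0.1925]
ee_rot: [[0.993, 0.0, 0.116], [-0.116, -0.0, 0.993], [0.0, -1.0, -0.0]]
ft_force: [0.5, 0.6, -1.8]
finger_gap: 0.0352
6.025 [ 0.6332 -0.0693  0.1929] [[0.993, 0.001, 0.115], [-0.115, -0.0, 0.993], [0.001, -1.0, 0.0]] [-0.3 -0.  -1.8] 0.03519597455386202
scene [185 203 117  30 793] ztop [0.13048765] c [636.4 -56.6 317.7  24.5] rail yaw -6.33 rail offset from TCP along rail x (mm) 1.78
 hook tool coords [[-0.0174, 0.0202, -0.0224], [0.0179, 0.0424, 0.016]]
side [271 143  17  13  81] ztop [0.12924203] c [ 621.5 -169.3   86.1   19.4] rail yaw -5.24 rail offset from TCP along rail x (mm) -2.52
side [216 158  49  29 280] ztop [0.12938815] c [642.5   9.8 194.3  23.3] rail yaw -7.26 rail offset from TCP along rail x (mm) -0.81
 hook tool coords [[-0.0474, 0.0208, -0.0153], [0.0166, 0.043, 0.0215]]
wrist [ 241    0   36  229 7251] ztop [0.13002604] c [640.4 -13.9 151.7  22.2] rail yaw -6.9 rail offset from TCP along rail x (mm) 0.44
wrist [244 313  27  21 508] ztop [0.1299645] c [ 622.  -171.    21.1   21.7] rail yaw 83.47 rail offset from TCP along rail x (mm) -102.28
 hook tool coords [[-0.0463, 0.0202, -0.0087], [0.0154, 0.0415, 0.019]]
tool yaw -6.619093483104927[ WARN:0@3.961] global loadsave.cpp:1063 imwrite_ Unsupported depth image for selected encoder is fallbacked to CV_8U.
```

View pics/f_w2.png

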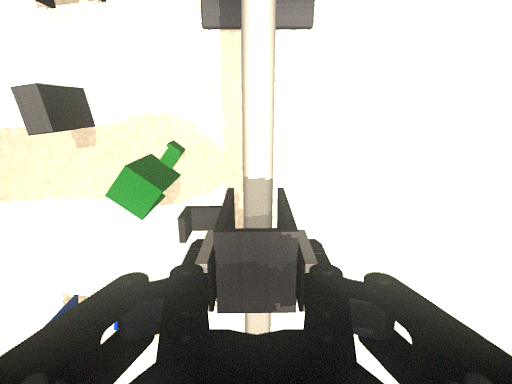

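View pics/f_s2.png

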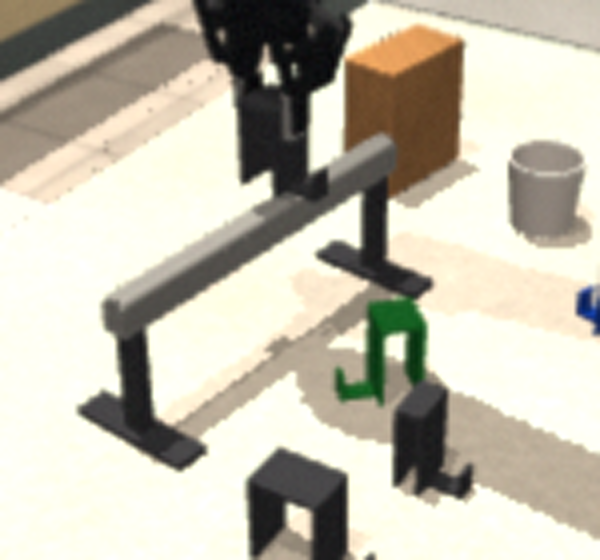

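The hook straddles the bar line: legs at columns 235–281 and bar centred near column 258 in the wrist view. The offset is about 0.4 mm and the yaws match. I'm lowering it slowly, watching the force.

```bash
python3 -m jog '[{"dx":0.0005,"dy":0.008,"dz":0,"rx":0,"ry":0,"rz":0},{"dx":0,"dy":0.008,"dz":0,"rx":0,"ry":0,"rz":0},{"dx":0,"dy":0.008,"dz":0,"rx":0,"ry":0,"rz":0},{"dx":0,"dy":0.006,"dz":0,"rx":0,"ry":0,"rz":0},{"dx":0,"dy":0.004,"dz":0,"rx":0,"ry":0,"rz":0}]'
python3 chk.py g 2>/dev/null | egrep "^[0-9]|yaw"
```

```text
time: 6.65
tool_pos: [0.6334, -0.0691, 0.1576]
ee_rot: [[0.993, -0.001, 0.115], [-0.115, 0.0, 0.993], [-0.001, -1.0, -0.0]]
ft_force: [-0.4, 0.2, -1.9]
finger_gap: 0.0349
6.8 [ 0.6335 -0.0692  0.1581] [[0.993, -0.0, 0.115], [-0.115, -0.0, 0.993], [-0.0, -1.0, -0.0]] [-1.7  0.4 -1.2] 0.035022506213701426
scene [185 203 117  30 748] ztop [0.13040645] c [636.7 -56.4 317.7  34.3] rail yaw -8.42 rail offset from TCP along rail x (mm) 1.26
side [267 143  22  15 107] ztop [0.12919891] c [ 622.8 -155.4  109.9   21.1] rail yaw -6.58 rail offset from TCP along rail x (mm) -0.77
side [216 157  51  30 291] ztop [0.12949598] c [641.1  10.4 193.6  36.2] rail yaw -6.64 rail offset from TCP along rail x (mm) -1.7
wrist [ 238    0   43  229 8727] ztop [0.13005027] c [640.8 -11.1 125.9  22.1] rail yaw -6.87 rail offset from TCP along rail x (mm) 0.22
wrist [225 192   9  37  73] ztop [0.12910208] c [617.6 -59.9  23.3   4. ] rail yaw -4.98 rail offset from TCP along rail x (mm) -16.71
wrist [278 192   8  36  62] ztop [0.12985891] c [647.4 -61.7  21.3   3.8] rail yaw -16.6 rail offset from TCP along rail x (mm) 11.17
wrist [179 211  12  29 118] ztop [0.12957887] c [590.6 -65.    4.1  16.5] rail yaw 8.03 rail offset from TCP along rail x (mm) -41.94
wrist [242 313  31  21 608] ztop [0.13006178] c [ 625.  -141.8   18.9   21.9] rail yaw 87.13 rail offset from TCP along rail x (mm) -73.03
tool yaw -6.603160374005646
```

View pics/g_w2.png

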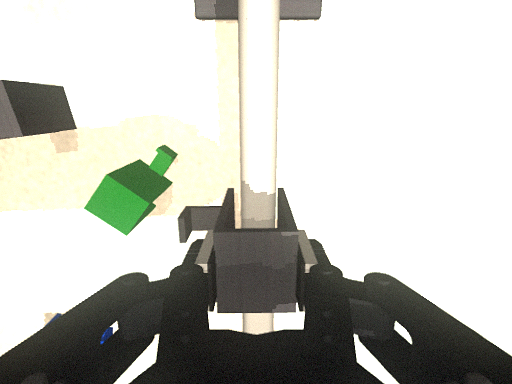

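View pics/g_s2.png

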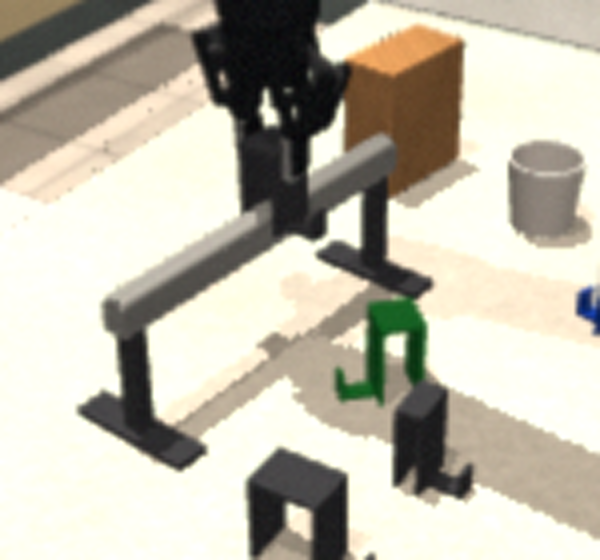

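The legs are either side of the bar with no contact. At the leg feet (row ~190) the hook's middle is at column ~256 and the bar's at ~258.5, so I'll shift about 1 mm in +x while going down.

```bash
python3 -m jog '[{"dx":0.001,"dy":0.004,"dz":0,"rx":0,"ry":0,"rz":0},{"dx":0,"dy":0.008,"dz":0,"rx":0,"ry":0,"rz":0},{"dx":0,"dy":0.008,"dz":0,"rx":0,"ry":0,"rz":0},{"dx":0,"dy":0.008,"dz":0,"rx":0,"ry":0,"rz":0},{"dx":0,"dy":0.008,"dz":0,"rx":0,"ry":0,"rz":0},{"dx":0,"dy":0.006,"dz":0,"rx":0,"ry":0,"rz":0},{"dx":0,"dy":0.003,"dz":0,"rx":0,"ry":0,"rz":0},{"dx":0,"dy":0,"dz":0,"rx":0,"ry":0,"rz":0}]'
python3 -m jog '[{"dx":0,"dy":0.002,"dz":0,"rx":0,"ry":0,"rz":0},{"dx":0,"dy":0.002,"dz":0,"rx":0,"ry":0,"rz":0},{"dx":0,"dy":0,"dz":0,"rx":0,"ry":0,"rz":0}]'
```

```text
time: 7.8
tool_pos: [0.6345, -0.0693, 0.1131]
ee_rot: [[0.993, -0.0, 0.115], [-0.115, -0.0, 0.993], [-0.0, -1.0, -0.0]]
ft_force: [0.3, 0.1, -2.0]
finger_gap: 0.0353
time: 8.18
tool_pos: [0.6345, -0.0693, 0.1092]
ee_rot: [[0.993, -0.0, 0.115], [-0.115, -0.0, 0.993], [-0.0, -1.0, -0.0]]
ft_force: [-0.1, 0.7, -0.7]
finger_gap: 0.0351
```

```bash
python3 -m jog '[{"dx":0,"dy":0.0015,"dz":0,"rx":0,"ry":0,"rz":0},{"dx":0,"dy":0.0015,"dz":0,"rx":0,"ry":0,"rz":0},{"dx":0,"dy":0,"dz":0,"rx":0,"ry":0,"rz":0}]'
python3 -m jog '[{"dx":0,"dy":0.001,"dz":0,"rx":0,"ry":0,"rz":0},{"dx":0,"dy":0,"dz":0,"rx":0,"ry":0,"rz":0}]'
```

```text
time: 8.55
tool_pos: [0.6347, -0.0693, 0.1067]
ee_rot: [[0.993, 0.0, 0.115], [-0.115, -0.0, 0.993], [0.0, -1.0, -0.0]]
ft_force: [-0.3, -0.8, 2.8]
finger_gap: 0.0352
time: 8.8
tool_pos: [0.6347, -0.0693, 0.1067]
ee_rot: [[0.993, 0.0, 0.115], [-0.115, 0.0, 0.993], [0.0, -1.0, 0.0]]
ft_force: [-3.7, -0.3, 8.0]
finger_gap: 0.0349
```

The force rises at TCP z = 0.1067, the expected seated height. I'm pressing slightly, then opening and retracting.

```bash
python3 -m jog '[{"dx":0,"dy":0.001,"dz":0,"rx":0,"ry":0,"rz":0},{"dx":0,"dy":0,"dz":0,"rx":0,"ry":0,"rz":0}]'
python3 -m jog '[{"dx":0,"dy":0,"dz":0,"rx":0,"ry":0,"rz":0},{"dx":0,"dy":0,"dz":0,"rx":0,"ry":0,"rz":0},{"dx":0,"dy":0,"dz":0,"rx":0,"ry":0,"rz":0},{"dx":0,"dy":0,"dz":0,"rx":0,"ry":0,"rz":0},{"dx":0,"dy":0,"dz":0,"rx":0,"ry":0,"rz":0}]' 0.07
python3 chk.py h 2>/dev/null | egrep "^[0-9]"
```

```text
time: 9.05
tool_pos: [0.6347, -0.0693, 0.1066]
ee_rot: [[0.993, 0.001, 0.115], [-0.115, 0.0, 0.993], [0.001, -1.0, 0.0]]
ft_force: [-7.4, 0.3, 14.5]
finger_gap: 0.0355
time: 9.68
tool_pos: [0.6345, -0.0693, 0.1041]
ee_rot: [[0.993, -0.0, 0.115], [-0.115, -0.0, 0.993], [-0.0, -1.0, -0.0]]
ft_force: [-0.5, -0.4, 0.1]
finger_gap: 0.0702
9.825 [ 0.6346 -0.0693  0.1042] [[0.993, -0.0, 0.115], [-0.115, -0.0, 0.993], [-0.0, -1.0, -0.0]] [ 0.4 -0.   0.2] 0.0697677151912124
```

View pics/h_w2.png

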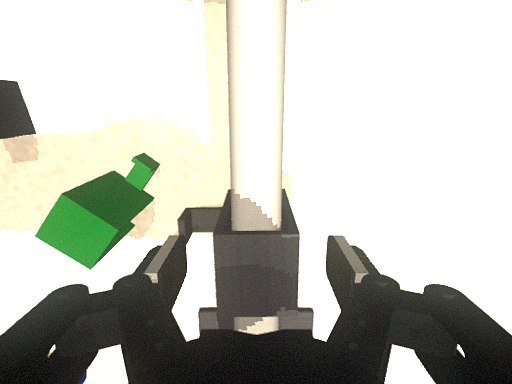

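The fingers are clear on both sides and the hook hangs at (257,270). I'm retracting straight up.

```bash
python3 -m jog '[{"dx":0,"dy":-0.01,"dz":0,"rx":0,"ry":0,"rz":0},{"dx":0,"dy":-0.02,"dz":0,"rx":0,"ry":0,"rz":0},{"dx":0,"dy":-0.03,"dz":0,"rx":0,"ry":0,"rz":0},{"dx":0,"dy":-0.04,"dz":0,"rx":0,"ry":0,"rz":0},{"dx":0,"dy":-0.04,"dz":0,"rx":0,"ry":0,"rz":0},{"dx":0,"dy":-0.03,"dz":0,"rx":0,"ry":0,"rz":0},{"dx":0,"dy":0,"dz":-0.04,"rx":0,"ry":0,"rz":0},{"dx":0,"dy":0,"dz":-0.04,"rx":0,"ry":0,"rz":0},{"dx":0,"dy":0,"dz":0,"rx":0,"ry":0,"rz":0},{"dx":0,"dy":0,"dz":0,"rx":0,"ry":0,"rz":0}]'
python3 chk.py i 2>/dev/null | egrep "^[0-9]"
python3 - <<'E'
from h import *
for n in ['wrist','side','scene']:
    P=cloud(load('i',n));f=load('i',n)['frame'].astype(int).max(2)
    m=(f<95)&(np.hypot(P[...,0]-.634,P[...,1]+.07)<.035)&(P[...,2]>.131)&(P[...,2]<.15)
    t=P[m]
    if len(t)>10: print(n,len(t),'hook top z',np.median(t[:,2]),cv2.minAreaRect((t[:,:2]*1000).astype(np.float32)))
    m=(f<95)&(np.hypot(P[...,0]-.634,P[...,1]+.07)<.06)&(P[...,2]>.05)&(P[...,2]<.15)&(P[...,0]<.61)
    t=P[m]
    if len(t)>5: print(' J side z min/max',np.percentile(t[:,2],[2,98]),'x min',t[:,0].min())
    m=(f<85)&(P[...,2]>.06)&(P[...,2]<.08)&(P[...,0]>.4)&(P[...,0]<.55)&(P[...,1]>-.03)&(P[...,1]<.2)
    k,l,st,ce=cv2.connectedComponentsWithStats(m.astype(np.uint8))
    for i in range(1,k):
        if st[i,4]>80:print(' other',cv2.minAreaRect((P[l==i][:,:2]*1000).astype(np.float32)))
E
```

```text
time: 11.08
tool_pos: [0.6256, -0.1481, 0.2756]
ee_rot: [[0.993, 0.002, 0.115], [-0.115, 0.001, 0.993], [0.002, -1.0, 0.001]]
ft_force: [-0.1, 0.6, -0.1]
finger_gap: 0.0699
11.225 [ 0.6257 -0.1471  0.2748] [[0.994, 0.001, 0.113], [-0.113, 0.001, 0.994], [0.001, -1.0, 0.001]] [ 0.7  0.9 -0.3] 0.06957387508035962
wrist 1796 hook top z 0.13442544076593374 ((633.9555053710938, -69.92442321777344), (39.71689987182617, 35.88246536254883), 83.78047943115234)
 J side z min/max [0.06695508 0.08703653] x min 0.5888997299548646
 other ((451.87603759765625, 17.39848518371582), (23.32955551147461, 40.25357437133789), 1.986201524734497)
side 86 hook top z 0.13382791136207012 ((633.7584228515625, -62.80870819091797), (36.4708251953125, 47.65805435180664), 0.26998254656791687)
 J side z min/max [0.06375568 0.08607651] x min 0.5886492027291714
 other ((452.1049499511719, 21.043527603149414), (22.922035217285156, 41.13825607299805), 1.6570956707000732)
 other ((479.8251037597656, 136.38848876953125), (55.020687103271484, 41.1481819152832), 0.7116403579711914)
scene 177 hook top z 0.1350462698423378 ((633.766357421875, -70.03645324707031), (44.305458068847656, 38.12960433959961), 89.26986694335938)
 other ((480.7557067871094, 131.51622009277344), (40.827388763427734, 56.91015625), 88.9009780883789)
 other ((452.9140625, 16.484615325927734), (23.85201072692871, 40.235111236572266), 0.4534222185611725)
```

View pics/i_wrist.png

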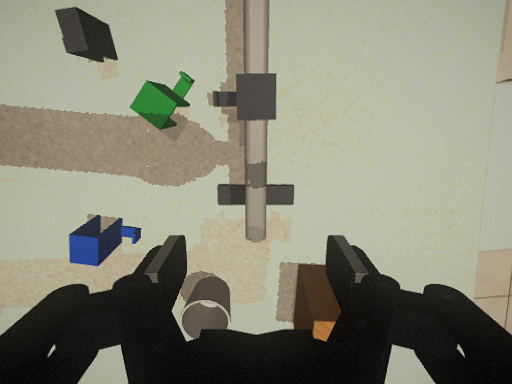

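View pics/i_s2.png

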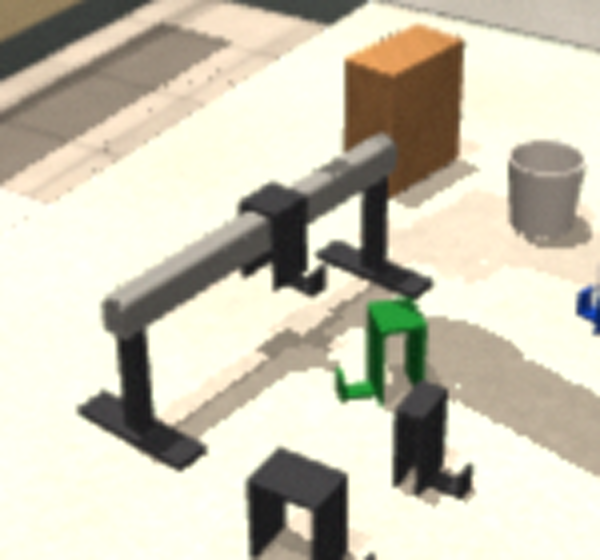

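The hook sits fully down, with its top at 0.134 m (bar top 0.130 plus the 4 mm strip). Its J points to the robot's side, at (220,98) in the wrist view. The narrow and wide hooks haven't moved, and the arm is clear. I'm handing in.

```bash
python3 -c "
from plant import env
print(env.finish_job())"
```

```text
the job is handed in; nothing more can be done
None
```

I hung the dark 28 mm hook over the rail near (0.634, −0.070), with its J on the robot's side, and handed the job in at about 11.2 s of the 38 s allowed.

- **Seating:** The last check put the hook's top at 0.134–0.135 m in all three cameras, which is the bar top (0.130 m) plus the 4 mm strip. Its yaw matches the rail to within about 1°. The hook stayed in place after release, and the arm was clear.
- **Forces:** The highest wrist force reported was about 16 N, while pressing the hook down.
- **Other items:** The narrow and wide hooks measured where they started, within the few millimetres the cameras disagree by. The cup, carton and both decoy hooks looked unmoved in the last pictures. I did not measure those or look at the bottle again, but the arm went nowhere near it.
- **Refused call:** My first move call was rejected because its rows lacked some keys, so nothing moved then. No other check failed. The side camera placed hook centres up to about 7 mm differently along y than the wrist camera, so I relied on the wrist camera.

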